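Load the pendant curing rail and key in the cure

TASK

Press the white key to wake the curing station, then hook every pendant carrier standing on the bench onto the rail at its open end, slide it along under the guard strip until it hangs below the tile of its own colour, and let it hang there freely and still. When all of them hang at their tiles, press yellow, blue, yellow again, white again and finally green, one key at a time, each fully down and let up again. Never press the red key, and leave everything else on the bench where it is.

Things in the scene. Friction and masses are not known exactly. Their poses are not given: they have to be found in the camera images.
- rail (a point): Middle of the top of a fixed level round steel rail, 12 mm thick, 400 long, 150 mm above the bench. y runs along it, x across (away from the robot), z up. End posts at y = -200, +200. A guard strip 16 mm wide, 20 to 26 mm above the rail top, covers y = -206 to +65, so hooks go on only in the open part, y = 75 to 190. The strip's post: x = 62, y = 55. Lamp bed below, 18 mm high.
- hanger_emerald: Pendant carrier with emerald tab and stones, standing on the bench, may be absent; 170 g. All three are alike (each entry tells a part). Origin: on the underside of its black foot (x -22 to 30, y -25 to 25, 16 high), z up. White panel on the foot to z = 46. A steel strap (5 thick, 16 wide) rises at x = -20 to the hook top. 166 mm tall in all.
- spot_emerald (a point): Point on the rail top right below the emerald tile (22 x 30 mm, lying on the guard strip): the mark for the emerald carrier, whose origin should hang 103 mm below it. Axes as the rail's. The three tiles are 80 mm apart, in any order.
- hanger_violet: Pendant carrier with violet tab and stones, standing on the bench, may be absent; 170 g. All three are alike (each entry tells a part). Hook: top at z = 111, 16 mm wide in y, inside it a 22 mm wide saddle (peak x = -1.5, z = 105, rims z = 94) that sits on the rail; strap on its -x side, lip at x = 14.5 to 19.5 down to z = 81; Pass the lip over the rail in +x, then lower.
- spot_violet (a point): Point on the rail top right below the violet tile (22 x 30 mm, lying on the guard strip): the mark for the violet carrier, whose origin should hang 103 mm below it. Axes as the rail's. The three tiles are 80 mm apart, in any order.
- hanger_orange: Pendant carrier with orange tab and stones, standing on the bench, may be absent; 170 g. All three are alike (each entry tells a part). Grip tab, coloured, on top of the hook at x = -38: 18 mm in x, 16 mm in y, z = 111 to 166. Pinch it along y (grip at z = 145), clear of the guard strip. Hung, its x axis points along the rail's x, origin 103 below the rail top.
- spot_orange (a point): Point on the rail top right below the orange tile (22 x 30 mm, lying on the guard strip): the mark for the orange carrier, whose origin should hang 103 mm below it. Axes as the rail's. The three tiles are 80 mm apart, in any order.
- key_white (a joint): Travel of the white spring key, in m: 0 up, 0.008 fully down (5 N); it counts as pressed beyond 0.005.
- key_white_top (a point): Centre of the top of the white key, 28 mm across, on a grey console; keys stand 50 mm apart or more, pressed straight down.
- key_yellow (a joint): Travel of the yellow spring key, in m: 0 up, 0.008 fully down (5 N); it counts as pressed beyond 0.005.
- key_yellow_top (a point): Centre of the top of the yellow key, 28 mm across, on a grey console; keys stand 50 mm apart or more, pressed straight down.
- key_blue (a joint): Travel of the blue spring key, in m: 0 up, 0.008 fully down (5 N); it counts as pressed beyond 0.005.
- key_blue_top (a point): Centre of the top of the blue key, 28 mm across, on a grey console; keys stand 50 mm apart or more, pressed straight down.
- key_green (a joint): Travel of the green spring key, in m: 0 up, 0.008 fully down (5 N); it counts as pressed beyond 0.005.
- key_green_top (a point): Centre of the top of the green key, 28 mm across, on a grey console; keys stand 50 mm apart or more, pressed straight down.
- key_red (a joint): Travel of the red spring key, in m: 0 up, 0.008 fully down (5 N); it counts as pressed beyond 0.005.
- key_red_top (a point): Centre of the top of the red key, 28 mm across, on a grey console; keys stand 50 mm apart or more, pressed straight down.
- graver: Bystander to leave alone: graver, round wooden handle and thin steel shank. Origin: centre of its underside.
- loupe: Bystander to leave alone: black eye loupe. Origin: centre of its underside.
- gift_yellow: Bystander to leave alone: yellow gift box. Origin: centre of its underside.
- gift_lilac: Bystander to leave alone: lilac gift box. Origin: centre of its underside.
- mandrel: Bystander to leave alone: steel ring mandrel standing on its foot. Origin: centre of its underside.
- dish: Bystander to leave alone: white dish. Origin: centre of its underside.
- jar: Bystander to leave alone: amber jar. Origin: centre of its underside.

How it is judged:
On the way, in this order (a step that is already met when the one before it is completed fails the run):
1. the white key is pressed (value of joint key_white above 0.005 m).
2. every carrier present hangs at its own tile, let go (y of hanger_emerald in the frame of spot_emerald between -0.016 and 0.016 m and x of hanger_emerald in the frame of spot_emerald between -0.03 and 0.03 m and z of hanger_emerald in the frame of spot_emerald between -0.11 and -0.096 m and angle between each of hanger_emerald, hanger_violet, hanger_orange's own z axis and vertical below 0.25 rad and y of hanger_violet in the frame of spot_violet between -0.016 and 0.016 m and x of hanger_violet in the frame of spot_violet between -0.03 and 0.03 m and z of hanger_violet in the frame of spot_violet between -0.11 and -0.096 m and y of hanger_orange in the frame of spot_orange between -0.016 and 0.016 m and x of hanger_orange in the frame of spot_orange between -0.03 and 0.03 m and z of hanger_orange in the frame of spot_orange between -0.11 and -0.096 m and contact force between the fingers and hanger_emerald below 0.2 N and contact force between the fingers and hanger_violet below 0.2 N and contact force between the fingers and hanger_orange below 0.2 N), for 0.2 s.
3. the yellow key is pressed (value of joint key_yellow above 0.005 m).
4. the blue key is pressed (value of joint key_blue above 0.005 m).
5. the yellow key is pressed again (value of joint key_yellow above 0.005 m).
6. the white key is pressed again (value of joint key_white above 0.005 m).
7. the green key is pressed while every carrier hangs at its tile (value of joint key_green above 0.005 m and y of hanger_emerald in the frame of spot_emerald between -0.016 and 0.016 m and x of hanger_emerald in the frame of spot_emerald between -0.03 and 0.03 m and z of hanger_emerald in the frame of spot_emerald between -0.11 and -0.096 m and angle between each of hanger_emerald, hanger_violet, hanger_orange's own z axis and vertical below 0.25 rad and y of hanger_violet in the frame of spot_violet between -0.016 and 0.016 m and x of hanger_violet in the frame of spot_violet between -0.03 and 0.03 m and z of hanger_violet in the frame of spot_violet between -0.11 and -0.096 m and y of hanger_orange in the frame of spot_orange between -0.016 and 0.016 m and x of hanger_orange in the frame of spot_orange between -0.03 and 0.03 m and z of hanger_orange in the frame of spot_orange between -0.11 and -0.096 m).
At the end, for the whole second after the job is handed in: Every carrier present hangs on the rail at rest, within 16 mm of the middle of its own colour's tile along the rail, its hook resting on the rail (carrier's origin 96 to 110 mm below the rail top and within 30 mm of the rail's line), upright within 0.25 rad; all keys are up (y of hanger_emerald in the frame of spot_emerald between -0.016 and 0.016 m and x of hanger_emerald in the frame of spot_emerald between -0.03 and 0.03 m and z of hanger_emerald in the frame of spot_emerald between -0.11 and -0.096 m and angle between each of hanger_emerald, hanger_violet, hanger_orange's own z axis and vertical below 0.25 rad and y of hanger_violet in the frame of spot_violet between -0.016 and 0.016 m and x of hanger_violet in the frame of spot_violet between -0.03 and 0.03 m and z of hanger_violet in the frame of spot_violet between -0.11 and -0.096 m and y of hanger_orange in the frame of spot_orange between -0.016 and 0.016 m and x of hanger_orange in the frame of spot_orange between -0.03 and 0.03 m and z of hanger_orange in the frame of spot_orange between -0.11 and -0.096 m and linear speed of each of hanger_emerald, hanger_violet, hanger_orange below 0.06 m/s and value of joint each of key_white, key_yellow, key_blue, key_green, key_red below 0.003 m); the robot touches nothing.
It fails at once if the red key is pressed (value of joint key_red above 0.005 m).
It fails at once if two keys are down at once (value of joint each of key_white, key_yellow above 0.005 m or value of joint each of key_white, key_blue above 0.005 m or value of joint each of key_white, key_green above 0.005 m or value of joint each of key_white, key_red above 0.005 m or value of joint each of key_yellow, key_blue above 0.005 m or value of joint each of key_yellow, key_green above 0.005 m or value of joint each of key_yellow, key_red above 0.005 m or value of joint each of key_blue, key_green above 0.005 m or value of joint each of key_blue, key_red above 0.005 m or value of joint each of key_green, key_red above 0.005 m).
It fails at once if a bystander is moved by more than 30 mm (distance of any of graver, loupe, gift_yellow, gift_lilac, mandrel, dish, jar from where it was at the start of the episode above 0.03 m).
Of hanger_emerald, hanger_violet, hanger_orange only 2 to 3 are there at a start; the rules pass over those that are not, and their reading is None.
At some moment in a run one of hanger_emerald, hanger_violet, hanger_orange may be knocked a few centimetres aside while the robot is not near it.
It also fails if it takes over 210 s, if anything falls off the work surface, if the arm or the gripper's body presses on something with over 40 N, if the wrist force passes 120 N, or if a joint passes its speed limit or range.

ROBOT

A 6-joint arm with a two-finger parallel gripper is mounted at the origin on the work surface. World frame = base frame: x ahead of the robot, y to its left, z up, the work surface at z = 0. Lengths are in m, angles in rad, forces in N, time in s.
With the tool pointing down it reaches from about 0.35 to 0.95 m from the base axis. Payload 17.4 kg.
Tool frame: the origin (TCP) lies on the centre line of the jaws, within the pads' length; the fingertips stand 17 mm ahead of it and the grasp point (between the pads) lies 2 mm behind it; z points along the fingers, y is the line along which they close (so a half turn about z gives the same grasp; the last joint's range is limited). The gripper opens to 93 mm and grips with 3 to 60 N. Pads are 15 mm wide; open, the fingers measure 128 mm over their backs; the gripper's body (75 mm by 188 mm) begins 65 mm behind the grasp point.
Start: joints at [-1.335, 0.116, 1.442, -0, 1.584, -0.038], TCP at [0.183, -0.65, 0.236] pointing down, gripper open.
Joint ranges: [-2.83, 2.83], [-0.83, 2.19], [0.07, 2.5], [-1.14, 4.28], [0.01, 3], [-2.97, 2.97]. Speed limits (rad/s): [1.89, 1.89, 2.22, 3.14, 3.14, 3.14].

INTERFACE

Orientations are given as a unit quaternion [x, y, z, w].
In Python, from plant import * gives the robot as it stands.
- The arm moves only by the tool apply_moves, never from a script. Its argument "series" is a list of rows, each an object with "slide": the shift along the world's x, y, z as a fraction of full scale, a list of three; "twist": the turn about the world's z as a fraction of full scale; "grip": the opening, from 0 (shut) to 1 (fully open). A call has 1 to 20 rows; each row shifts and turns the commanded pose from where the row before left it; what a row does not reach is not made up. Full scale, the value 1, is 20 mm for a shift and 0.08 rad for a turn. A row lasts 1/12 s, in which the tool goes at most 41.7 mm and 7.16 degrees, less where a joint would pass 70% of its speed; a pose out of reach is approached as far as the arm can. A call with a number of a shift or a turn outside -1 to 1 is refused whole. A call with a gripper value outside its range is refused whole. The fingers move at their own pace and stop on an object; "squeeze" is the grip in N (left out, the last holds). Time passes only in rows, so rows that do not move let the fingers close. It gives the time, the measured TCP pose, the force, the opening and the grip force at its end, in the units of the state.
- state(): the state, without advancing time (a new reading comes with each control period).
- grab_frame(name): name is "side" or "top"; returns a dict with "img" (384x512x3 uint8, red, green, blue), "z_map" (384x512 float32, m along the optical axis (not along the pixel's ray), 0 where there is no reading), "K" (3x3 intrinsics, pixels), "world_from_camera" (4x4, takes a point from camera to world coordinates). Camera axes: x right, y down, z forward; pixel columns grow to the right and rows downward; lengths in m; the calibration is good to about 2 mm. A picture is of the moment at which its call begins.
- finish_job(): hands the job in; it is judged then, once.
The state is a dict: "time": time; "joint_positions": joint angles; "qd": joint speeds; "tau": joint torques, N m; "tcp_pos": TCP position; "ee_rot": TCP orientation; "contact_force": force on the tool from outside, world axes, zero at the start; "torque": the same for the moment, N m; "finger_gap": opening from 0.0 (shut) to 1.0 (fully open); "gripper_force": force on a finger pad.
Only numpy, scipy, OpenCV 4.12 (cv2) and the standard library are available. Lean on these libraries where they do the work, as an engineer would, in place of code of your own. Each camera call takes 0.05 s, during which the arm holds its last target. There are 200 camera calls.

## Working session

There is one attempt and no reset: what is moved stays moved. The work goes in short steps, Python scripts to look and compute and a tool call to move; the robot and the scene stay as the last step left them, time stands still between calls to the robot, and variables do not carry over. Pictures are saved under pics/ and viewed, at most 14 in all, crops included, and the job is handed in when it is done.

Besides the shell and the picture viewer there is one more tool, called as name([rows], argument=value, ...), one row to a line, values as JSON. apply_moves: Moves the arm, as the interface text tells. Its arguments: {"type":"object","properties":{"series":{"type":"array","items":{"type":"object","properties":{"slide":{"type":"array","items":{"type":"number","minimum":-1,"maximum":1}},"twist":{"type":"number","minimum":-1,"maximum":1},"grip":{"type":"number"}}}},"squeeze":{"type":"number"}},"required":["series"]}

```bash
mkdir -p pics
cat > h.py <<'E'
from plant import *
import numpy as np, cv2, pickle
def snap(name,tag):
    f=grab_frame(name); pickle.dump(f,open(f'{tag}.pkl','wb'))
    cv2.imwrite(f'pics/{tag}.png',f['img'][:,:,::-1]); return f
def load(tag): return pickle.load(open(f'{tag}.pkl','rb'))
def px(f,u,v,z=None):
    d=f['z_map'][v,u]; K=f['K'];T=f['world_from_camera']
    r=np.linalg.inv(K)@[u,v,1]
    if z is None: return (T@np.r_[r*d,1])[:3]
    rw=T[:3,:3]@r; return T[:3,3]+rw*(z-T[2,3])/rw[2]
def cloud(f):
    v,u=np.indices(f['z_map'].shape); d=f['z_map']
    p=np.stack([u,v,np.ones_like(u)],-1)@np.linalg.inv(f['K']).T*d[...,None]
    return p@f['world_from_camera'][:3,:3].T+f['world_from_camera'][:3,3]
E
python3 - <<'E'
from h import *
for n in('top','side'):
    f=snap(n,n+'0'); print(f['K'],f['world_from_camera'])
s=state();print(s)
E
```

```text
[[397.78921502   0.         266.35723766]
 [  0.         397.78921502 190.02783804]
 [  0.           0.           1.        ]] [[ 1.53826851e-01 -9.67661434e-01  1.99921610e-01  3.79034257e-01]
 [-9.88097752e-01 -1.50570891e-01  3.14839459e-02  1.07914007e-02]
 [-3.63425256e-04 -2.02385169e-01 -9.79305933e-01  1.13005009e+00]
 [ 0.00000000e+00  0.00000000e+00  0.00000000e+00  1.00000000e+00]]
[[385.18082541   0.         255.01141811]
 [  0.         385.18082541 197.61693969]
 [  0.           0.           1.        ]] [[ 0.97294788 -0.16244599  0.16426721  0.39090523]
 [-0.23033731 -0.62728712  0.74394596 -0.88852009]
 [-0.01780833 -0.76165751 -0.64773505  0.93181904]
 [ 0.          0.          0.          1.        ]]
{'time': 0.1, 'joint_positions': array([-1.33484541e+00,  1.16445953e-01,  1.44215792e+00,  1.06010704e-05,
        1.58399813e+00, -3.78494650e-02]), 'qd': array([-0.00099494, -0.00295862, -0.00255952, -0.0016922 ,  0.00014085,
       -0.00029954]), 'tau': array([ 2.09335216e-03, -7.22893453e+01, -6.23864293e+01,  7.81232980e-02,
        2.27542216e-02, -6.03689728e-05]), 'tcp_pos': array([ 0.18244174, -0.64972079,  0.23499882]), 'ee_rot': array([ 9.90643660e-01,  1.36473017e-01, -4.46324063e-05, -5.02723545e-04]), 'contact_force': array([0.46108597, 0.13704962, 0.47769233]), 'torque': array([-0.02990892, -0.0569346 , -0.02630536]), 'gripper_force': 0.0, 'finger_gap': 0.9984252849756112}
```

View pics/top0.png

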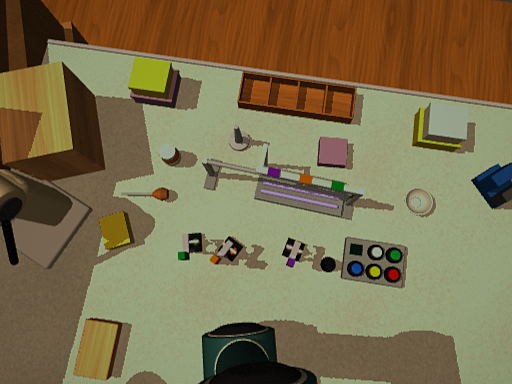

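View pics/side0.png

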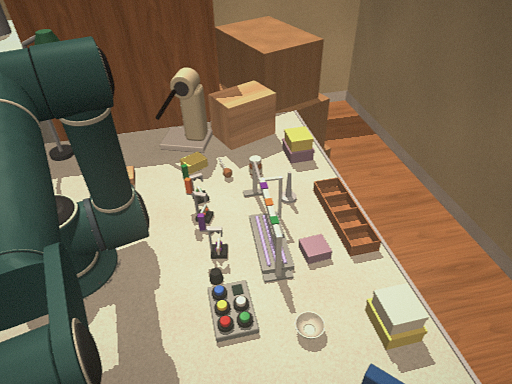

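Top view: the emerald tab is at (183,256), orange (215,259), violet (290,263). Tiles are violet (274,173), orange (306,179) and green (338,186), with the rail's open end at the left. Keys are white (376,252), green (395,255), blue (356,269), yellow (374,271) and red (393,273). The loupe is at (328,264).

Run:
```python
from h import *
f=load('top0');im=f['img'][:,:,::-1]
a=cv2.resize(im[225:275,170:310],None,fx=5.7,fy=5.7,interpolation=cv2.INTER_CUBIC)
b=cv2.resize(im[140:222,195:370],None,fx=4.56,fy=3.8,interpolation=cv2.INTER_CUBIC)
w=min(a.shape[1],b.shape[1]);cv2.imwrite('pics/c1.png',np.vstack([a[:,:w],b[:,:w]])[:600])
hsv=cv2.cvtColor(f['img'],cv2.COLOR_RGB2HSV);C=cloud(f)
R={'orange':(5,16),'green':(60,85),'violet':(130,150),'yellow':(24,34),'red':(0,4),'blue':(100,125)}
for n,(lo,hi) in R.items():
    m=((hsv[...,0]>=lo)&(hsv[...,0]<=hi)&(hsv[...,1]>150)&(hsv[...,2]>60)).astype(np.uint8)
    k,l,s,c=cv2.connectedComponentsWithStats(m)
    for i in range(1,k):
        if s[i,4]>12 and 150<c[i][1]<290 and 165<c[i][0]<410:
            p=C[l==i]; print(n,s[i],c[i].round(1),np.median(p,0).round(4),'zmax',p[:,2].max().round(3))
for n,u,v in [('white',376,252),('green',395,255),('blue',356,269),('yellow',374,271),('red',393,273),('blk',357,250),('loupe',328,264)]: print(n,px(f,u,v).round(4))
```

```text
orange [162 157  15   6  31] [168.8 160.2] [0.6416 0.3305 0.0453] zmax 0.067
orange [299 174  13  11 111] [305.3 178.8] [ 0.6158 -0.0496  0.1788] zmax 1.13
orange [210 254  10  10  57] [214.6 258.8] [0.3907 0.1388 0.1657] zmax 0.169
green [331 181  13  10 102] [337.1 185.5] [ 0.611  -0.1279  0.1789] zmax 0.183
green [390 250  11  10  84] [394.9 254.7] [ 0.4782 -0.3237  0.0456] zmax 0.05
green [178 252   7   8  50] [181.  255.1] [0.3869 0.2192 0.166 ] zmax 1.13
violet [267 167  13  11  98] [273.4 172. ] [0.6207 0.0312 0.1786] zmax 0.183
violet [287 258   9   9  48] [290.6 262.1] [ 0.4111 -0.0422  0.1659] zmax 0.17
yellow [370 266  10  11  89] [374.6 271.1] [ 0.4264 -0.2741  0.0454] zmax 0.049
red [388 269  11  11  96] [393. 274.] [ 0.4262 -0.3234  0.0449] zmax 0.053
blue [351 263  11  11  92] [355.9 268. ] [ 0.4267 -0.2242  0.045 ] zmax 0.05
white [ 0.4775 -0.2733  0.0433]
green [ 0.4771 -0.3238  0.0464]
blue [ 0.4243 -0.225   0.0426]
yellow [ 0.4264 -0.2727  0.0445]
red [ 0.429  -0.323   0.0458]
blk [ 0.4765 -0.226   0.0249]
loupe [ 0.4261 -0.15    0.0371]
```

View pics/c1.png

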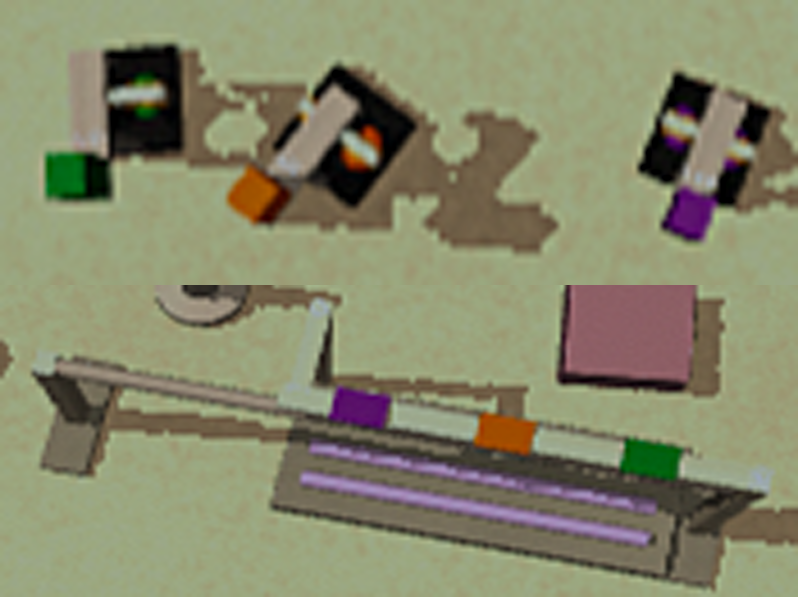

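```bash
cat >> h.py <<'E'
def carriers(f):
    C=cloud(f);hsv=cv2.cvtColor(f['img'],cv2.COLOR_RGB2HSV)
    for n,(lo,hi) in {'emerald':(60,85),'orange':(5,16),'violet':(130,150)}.items():
        m=(hsv[...,0]>=lo)&(hsv[...,0]<=hi)&(hsv[...,1]>150)&(hsv[...,2]>50)
        z=C[...,2]
        k,l,s,c=cv2.connectedComponentsWithStats((m&(z>.155)&(z<.172)&(C[...,0]<.56)&(C[...,1]<.3)&(C[...,1]>-.25)).astype(np.uint8))
        if k<2: print(n,'none');continue
        i=1+s[1:,4].argmax(); t=C[l==i].mean(0)
        near=(np.hypot(C[...,0]-t[0],C[...,1]-t[1])<.075)&~m
        h=C[near&(z>.1055)&(z<.116)]
        d=h.mean(0)-t; r=cv2.minAreaRect((h[:,:2]*1000).astype(np.float32))
        print(n,'tab',t.round(4),s[i,4],'hook',h.mean(0).round(4),len(h),'yaw %.3f'%np.arctan2(d[1],d[0]),'rect',np.round(r[1],1),round(r[2],1))
E
python3 - <<'E'
from h import *
f=load('top0');carriers(f);C=cloud(f)
# rail pts in open part
m=(C[...,2]>.143)&(C[...,2]<.156)&(C[...,0]>.58)&(C[...,0]<.68)&(C[...,1]>.06)&(C[...,1]<.2)
p=C[m];print(len(p),np.polyfit(p[:,1],p[:,0],1),p[:,1].min(),p[:,1].max())
m=(C[...,2]>.165)&(C[...,2]<.182)&(C[...,0]>.58)&(C[...,0]<.65)&(abs(C[...,1])<.4)
p=C[m];print('strip',len(p),np.polyfit(p[:,1],p[:,0],1),p[:,1].min(),p[:,1].max())
for n,u,v in [('mand',238,128),('mand',238,140),('post',207,161),('spost',265,146)]: 
    q=C[v-5:v+6,u-5:u+6]; print(n,q.reshape(-1,3)[q[...,2].argmax()].round(3))
for n,(u,v) in dict(white=(376,252),green=(395,255),yellow=(374.6,271.1),blue=(356,268),red=(393,274)).items(): 
    u,v=int(round(u)),int(round(v)); print(n,C[v-2:v+3,u-2:u+3].reshape(-1,3).mean(0).round(4))
E
```

```text
emerald tab [0.3869 0.2191 0.1662] 51 hook [0.4184 0.226  0.1111] 131 yaw 0.217 rect [66.3 16.1] 13.4
orange tab [0.3904 0.1389 0.1657] 50 hook [0.417  0.1285 0.1109] 134 yaw -0.370 rect [ 47.3 118.9] 27.1
violet tab [ 0.411  -0.0426  0.1661] 46 hook [ 0.4436 -0.0511  0.1111] 112 yaw -0.254 rect [15.9 66.4] 76.7
232 [0.06987397 0.61590473] 0.06203230016424184 0.1995189369560502
strip 861 [0.07665188 0.61958111] -0.19519653100730314 0.07555237374599391
mand [0.745 0.15  0.123]
mand [0.735 0.149 0.081]
post [0.631 0.211 0.154]
spost [0.679 0.059 0.18 ]
white [ 0.4772 -0.2726  0.0462]
green [ 0.4771 -0.324   0.0458]
yellow [ 0.4268 -0.275   0.0458]
blue [ 0.4268 -0.224   0.0457]
red [ 0.4264 -0.3232  0.0458]
```

apply_moves([
  {"slide": [0.775, 0.99, -0.3], "grip": 0},
  {"slide": [0.775, 0.99, -0.3], "grip": 0},
  {"slide": [0.775, 0.99, -0.3], "grip": 0},
  {"slide": [0.775, 0.99, -0.3], "grip": 0},
  {"slide": [0.775, 0.99, -0.3], "grip": 0},
  {"slide": [0.775, 0.99, -0.3], "grip": 0},
  {"slide": [0.775, 0.99, -0.3], "grip": 0},
  {"slide": [0.775, 0.99, -0.3], "grip": 0},
  {"slide": [0.775, 0.99, -0.3], "grip": 0},
  {"slide": [0.775, 0.99, -0.3], "grip": 0},
  {"slide": [0.775, 0.99, -0.3], "grip": 0},
  {"slide": [0.775, 0.99, -0.3], "grip": 0},
  {"slide": [0.775, 0.99, -0.3], "grip": 0},
  {"slide": [0.775, 0.99, -0.3], "grip": 0},
  {"slide": [0.775, 0.99, -0.3], "grip": 0},
  {"slide": [0.775, 0.99, -0.3], "grip": 0},
  {"slide": [0.775, 0.99, -0.3], "grip": 0},
  {"slide": [0.775, 0.99, -0.3], "grip": 0},
  {"slide": [0.775, 0.99, -0.3], "grip": 0},
  {"slide": [0, 0, 0], "grip": 0},
])

```text
invalid input
```

apply_moves([
  {"slide": [0.775, 0.99, -0.3], "twist": 0.0, "grip": 0.0},
  {"slide": [0.775, 0.99, -0.3], "twist": 0.0, "grip": 0.0},
], squeeze=20)

```text
time: 0.27
tcp_pos: [0.2132, -0.6102, 0.2229]
ee_rot: [0.991, 0.136, -0.0, -0.0]
contact_force: [-0.1, 1.1, -0.3]
finger_gap: 0.902
gripper_force: 0.0
```

apply_moves([
  {"slide": [0.775, 0.99, -0.3], "twist": 0.0, "grip": 0.0},
  {"slide": [0.775, 0.99, -0.3], "twist": 0.0, "grip": 0.0},
  {"slide": [0.775, 0.99, -0.3], "twist": 0.0, "grip": 0.0},
  {"slide": [0.775, 0.99, -0.3], "twist": 0.0, "grip": 0.0},
  {"slide": [0.775, 0.99, -0.3], "twist": 0.0, "grip": 0.0},
  {"slide": [0.775, 0.99, -0.3], "twist": 0.0, "grip": 0.0},
  {"slide": [0.775, 0.99, -0.3], "twist": 0.0, "grip": 0.0},
  {"slide": [0.775, 0.99, -0.3], "twist": 0.0, "grip": 0.0},
  {"slide": [0.775, 0.99, -0.3], "twist": 0.0, "grip": 0.0},
  {"slide": [0.775, 0.99, -0.3], "twist": 0.0, "grip": 0.0},
  {"slide": [0.775, 0.99, -0.3], "twist": 0.0, "grip": 0.0},
  {"slide": [0.775, 0.99, -0.3], "twist": 0.0, "grip": 0.0},
  {"slide": [0.775, 0.99, -0.3], "twist": 0.0, "grip": 0.0},
  {"slide": [0.775, 0.99, -0.3], "twist": 0.0, "grip": 0.0},
  {"slide": [0.775, 0.99, -0.3], "twist": 0.0, "grip": 0.0},
  {"slide": [0.775, 0.99, -0.3], "twist": 0.0, "grip": 0.0},
  {"slide": [0.775, 0.99, -0.3], "twist": 0.0, "grip": 0.0},
  {"slide": [0, 0, 0], "twist": 0.0, "grip": 0.0},
])

```text
time: 1.77
tcp_pos: [0.4783, -0.2707, 0.1201]
ee_rot: [0.99, 0.138, -0.0, -0.001]
contact_force: [-0.8, -0.0, -0.8]
finger_gap: 0.007
gripper_force: 0.0
```

apply_moves([
  {"slide": [0, -0.1, -1], "twist": 0.0, "grip": 0.0},
  {"slide": [0, 0, -1], "twist": 0.0, "grip": 0.0},
  {"slide": [0, 0, -0.7], "twist": 0.0, "grip": 0.0},
  {"slide": [0, 0, -0.4], "twist": 0.0, "grip": 0.0},
  {"slide": [0, 0, -0.2], "twist": 0.0, "grip": 0.0},
  {"slide": [0, 0, 0], "twist": 0.0, "grip": 0.0},
])

```text
time: 2.27
tcp_pos: [0.4767, -0.2758, 0.0559]
ee_rot: [0.991, 0.136, -0.0, -0.0]
contact_force: [-2.9, 2.5, 4.5]
finger_gap: 0.006
gripper_force: 2.2
```

apply_moves([
  {"slide": [0, 0, -0.1], "twist": 0.0, "grip": 0.0},
  {"slide": [0, 0, 0], "twist": 0.0, "grip": 0.0},
])

```text
time: 2.43
tcp_pos: [0.4772, -0.276, 0.0552]
ee_rot: [0.991, 0.136, 0.0, 0.0]
contact_force: [-4.9, 2.4, 8.4]
finger_gap: 0.003
gripper_force: 4.2
```

Run:
```python
from h import *
f=snap('side','side1'); cv2.imwrite('pics/s1.png',cv2.resize(f['img'][255:350,190:290,::-1],None,fx=5,fy=5))
print(state()['contact_force'])
```

```text
[-5.13206894  3.5776924  10.84560221]
```

View pics/s1.png

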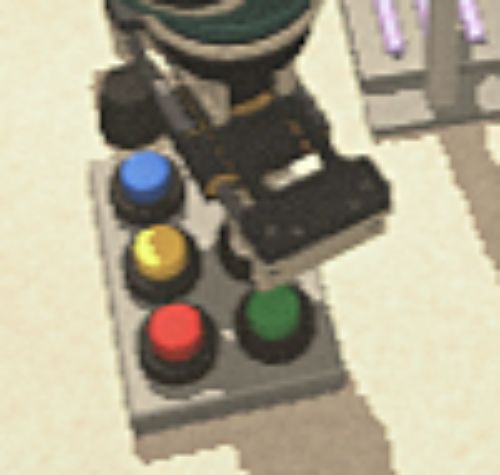

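The close-up shows the fingers bottoming out the white key at about (280,250), with the other keys up. Next is the emerald carrier.

apply_moves([
  {"slide": [0, 0, 1], "twist": 0.0, "grip": 0.0},
  {"slide": [0, 0, 1], "twist": 0.0, "grip": 0.0},
  {"slide": [0, 0, 1], "twist": 0.0, "grip": 0.0},
  {"slide": [0, 0, 1], "twist": 0.0, "grip": 0.0},
  {"slide": [-0.18, 0.99, 1], "twist": 0.0, "grip": 0.5},
  {"slide": [-0.18, 0.99, 1], "twist": 0.0, "grip": 0.5},
  {"slide": [-0.18, 0.99, 1], "twist": 0.0, "grip": 0.5},
  {"slide": [-0.18, 0.99, 1], "twist": 0.0, "grip": 0.5},
  {"slide": [-0.18, 0.99, 1], "twist": 0.0, "grip": 0.5},
  {"slide": [-0.18, 0.99, 0], "twist": 0.0, "grip": 0.5},
  {"slide": [-0.18, 0.99, 0], "twist": 0.0, "grip": 0.5},
  {"slide": [-0.18, 0.99, 0], "twist": 0.0, "grip": 0.5},
  {"slide": [-0.18, 0.99, 0], "twist": 0.0, "grip": 0.5},
  {"slide": [-0.18, 0.99, 0], "twist": 0.0, "grip": 0.5},
  {"slide": [-0.18, 0.99, 0], "twist": 0.0, "grip": 0.5},
  {"slide": [-0.18, 0.99, 0], "twist": 0.0, "grip": 0.5},
  {"slide": [-0.18, 0.99, 0], "twist": 0.0, "grip": 0.5},
  {"slide": [-0.18, 0.99, 0], "twist": 0.0, "grip": 0.5},
  {"slide": [-0.18, 0.99, 0], "twist": 0.0, "grip": 0.5},
  {"slide": [-0.18, 0.99, 0], "twist": 0.0, "grip": 0.5},
])

```text
time: 4.15
tcp_pos: [0.4191, 0.0419, 0.2345]
ee_rot: [0.991, 0.136, 0.001, 0.0]
contact_force: [0.9, -0.1, 0.4]
finger_gap: 0.496
gripper_force: 0.0
```

```bash
sed -i 's/<.075)&~m/<.06)\&~m/' h.py
python3 - <<'E'
from h import *
f=snap('top','top2');carriers(f);print(state()['tcp_pos'])
E
```

```text
emerald tab [0.3866 0.2187 0.1667] 54 hook [0.4179 0.2257 0.1113] 134 yaw 0.219 rect [66.9 16.6] 14.3
orange none
violet none
[0.41875422 0.04412889 0.23459355]
```

apply_moves([
  {"slide": [-0.18, 0.97, 0], "twist": -0.5, "grip": 0.5},
  {"slide": [-0.18, 0.97, 0], "twist": 0.0, "grip": 0.5},
  {"slide": [-0.18, 0.97, 0], "twist": 0.0, "grip": 0.5},
  {"slide": [-0.18, 0.97, 0], "twist": 0.0, "grip": 0.5},
  {"slide": [-0.18, 0.97, 0], "twist": 0.0, "grip": 0.5},
  {"slide": [-0.18, 0.97, 0], "twist": 0.0, "grip": 0.5},
  {"slide": [-0.18, 0.97, 0], "twist": 0.0, "grip": 0.5},
  {"slide": [-0.18, 0.97, 0], "twist": 0.0, "grip": 0.5},
  {"slide": [-0.15, 0.97, 0], "twist": 0.0, "grip": 0.5},
  {"slide": [0, 0, 0], "twist": 0.0, "grip": 0.5},
  {"slide": [0, 0, 0], "twist": 0.0, "grip": 0.5},
])

```text
time: 5.12
tcp_pos: [0.3875, 0.2161, 0.2341]
ee_rot: [0.993, 0.117, 0.0, -0.0]
contact_force: [-0.0, 0.0, 0.0]
finger_gap: 0.496
gripper_force: 0.0
```

apply_moves([
  {"slide": [0, 0.15, -1], "twist": 0.0, "grip": 0.5},
  {"slide": [0, 0, -1], "twist": 0.0, "grip": 0.5},
  {"slide": [0, 0, -1], "twist": 0.0, "grip": 0.5},
  {"slide": [0, 0, -1], "twist": 0.0, "grip": 0.5},
  {"slide": [0, 0, -0.55], "twist": 0.0, "grip": 0.5},
  {"slide": [0, 0, 0], "twist": 0.0, "grip": 0.5},
  {"slide": [0, 0, 0], "twist": 0.0, "grip": 0.0},
  {"slide": [0, 0, 0], "twist": 0.0, "grip": 0.0},
  {"slide": [0, 0, 0], "twist": 0.0, "grip": 0.0},
  {"slide": [0, 0, 0], "twist": 0.0, "grip": 0.0},
  {"slide": [0, 0, 0], "twist": 0.0, "grip": 0.0},
  {"slide": [0, 0, 0], "twist": 0.0, "grip": 0.0},
], squeeze=30)

```text
time: 6.12
tcp_pos: [0.3878, 0.2188, 0.1432]
ee_rot: [0.993, 0.117, 0.0, 0.0]
contact_force: [-0.7, -1.3, 2.6]
finger_gap: 0.169
gripper_force: 30.0
```

apply_moves([
  {"slide": [0, 0, 0.5], "twist": 0.0, "grip": 0.0},
  {"slide": [0, 0, 1], "twist": 0.0, "grip": 0.0},
  {"slide": [0, 0, 1], "twist": 0.0, "grip": 0.0},
  {"slide": [0, 0, 1], "twist": 0.0, "grip": 0.0},
  {"slide": [0.5, 0, 0.4], "twist": 0.0, "grip": 0.0},
  {"slide": [1, 0, 0], "twist": -0.5, "grip": 0.0},
  {"slide": [1, 0, 0], "twist": -0.5, "grip": 0.0},
  {"slide": [1, 0, 0], "twist": -0.5, "grip": 0.0},
  {"slide": [1, 0, 0], "twist": -0.5, "grip": 0.0},
  {"slide": [1, 0, 0], "twist": -0.5, "grip": 0.0},
  {"slide": [0.8, -0.5, 0], "twist": -0.5, "grip": 0.0},
  {"slide": [0.5, -0.8, 0], "twist": -0.5, "grip": 0.0},
  {"slide": [0.3, -1, 0], "twist": -0.3, "grip": 0.0},
  {"slide": [0, -1, 0], "twist": 0.0, "grip": 0.0},
  {"slide": [0, -0.7, 0], "twist": 0.0, "grip": 0.0},
  {"slide": [0, 0, 0], "twist": 0.0, "grip": 0.0},
  {"slide": [0, 0, 0], "twist": 0.0, "grip": 0.0},
])

```text
time: 7.53
tcp_pos: [0.5296, 0.1385, 0.221]
ee_rot: [0.999, -0.036, 0.0, -0.0]
contact_force: [-0.4, -0.5, -2.7]
finger_gap: 0.169
gripper_force: 30.0
```

Run:
```python
from h import *
f=snap('side','side3'); a=cv2.resize(f['img'][110:290,150:330,::-1],None,fx=3.3,fy=3.3)
g=snap('top','top3'); b=cv2.resize(g['img'][130:280,170:360,::-1],None,fx=3.9,fy=3.9)
cv2.imwrite('pics/s3.png',a); print(state()['tcp_pos']); carriers(g)
```

```text
[0.52949157 0.13932474 0.22090759]
emerald none
orange none
violet tab [ 0.4111 -0.043   0.1662] 44 hook [ 0.4438 -0.0511  0.1111] 118 yaw -0.245 rect [15.9 66.2] 76.6
```

View pics/s3.png

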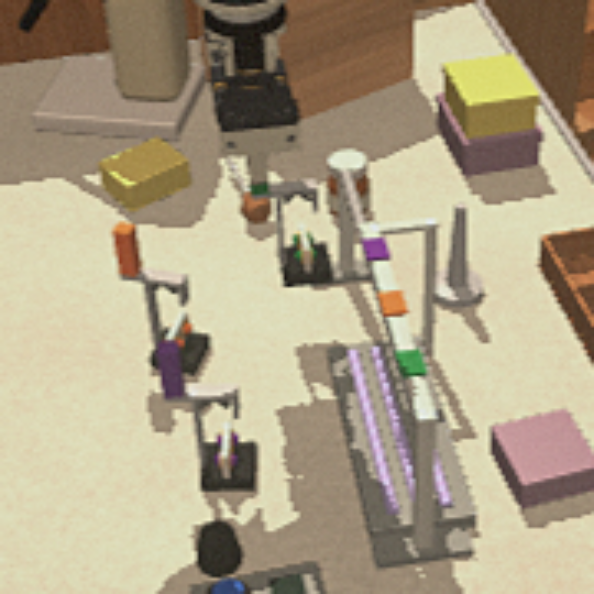

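The side view shows the emerald carrier held upright at (305,250) in the crop, in front of the open rail end. Orange and violet are still standing at (180,350) and (228,465).

apply_moves([
  {"slide": [0.5, -0.05, 0], "twist": 0.0, "grip": 0.0},
  {"slide": [0.5, -0.05, 0], "twist": 0.0, "grip": 0.0},
  {"slide": [0.5, -0.05, 0], "twist": 0.0, "grip": 0.0},
  {"slide": [0.5, -0.05, 0], "twist": 0.0, "grip": 0.0},
  {"slide": [0.5, -0.05, 0], "twist": 0.0, "grip": 0.0},
  {"slide": [0.5, 0, 0], "twist": 0.0, "grip": 0.0},
  {"slide": [0, 0, 0], "twist": 0.0, "grip": 0.0},
  {"slide": [0, 0, -0.5], "twist": 0.0, "grip": 0.0},
  {"slide": [0, 0, -0.5], "twist": 0.0, "grip": 0.0},
  {"slide": [0, 0, -0.4], "twist": 0.0, "grip": 0.0},
  {"slide": [0, 0, 0], "twist": 0.0, "grip": 0.0},
  {"slide": [0, 0, 0], "twist": 0.0, "grip": 0.0},
])

```text
time: 8.63
tcp_pos: [0.5891, 0.1337, 0.1919]
ee_rot: [0.999, -0.035, -0.001, 0.0]
contact_force: [0.3, -0.4, -1.5]
finger_gap: 0.173
gripper_force: 30.0
```

apply_moves([
  {"slide": [0, 0, -0.1], "twist": 0.0, "grip": 0.0},
  {"slide": [0, 0, 0], "twist": 0.0, "grip": 0.0},
  {"slide": [0, 0, 0], "twist": 0.0, "grip": 0.0},
])

```text
time: 8.88
tcp_pos: [0.5895, 0.1337, 0.1907]
ee_rot: [0.999, -0.035, -0.0, -0.0]
contact_force: [-0.8, -0.3, -2.1]
finger_gap: 0.167
gripper_force: 30.0
```

Run:
```python
from h import *
f=snap('side','side4'); a=cv2.resize(f['img'][140:220,215:315,::-1],None,fx=6,fy=6,interpolation=cv2.INTER_CUBIC)
cv2.imwrite('pics/s4.png',a)
for i in range(3): print(state()['contact_force'],state()['tcp_pos']); grab_frame('side')
```

```text
[ 0.41513827 -0.37427431 -2.02170017] [0.5895347  0.13375888 0.19073995]
[-0.56204873 -0.82446445 -2.34856532] [0.58957553 0.1337696  0.19077915]
[-0.30012316  0.46023277 -1.73674114] [0.5896258  0.13376654 0.19082933]
```

View pics/s4.png

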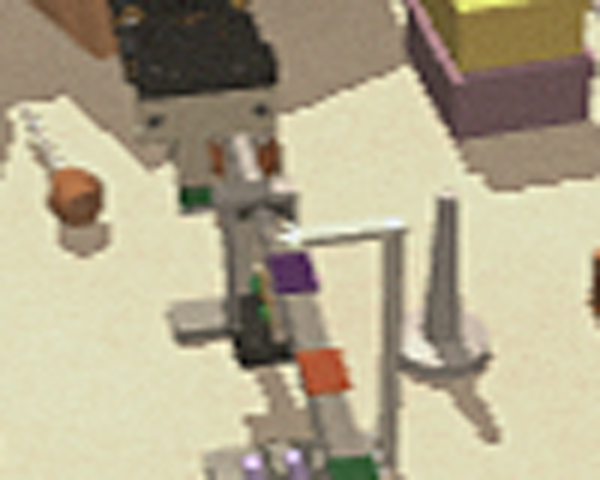

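The crop shows the lip past the rail and the hook over it at (265,205), ready to slide.

apply_moves([
  {"slide": [-0.03, -0.5, 0], "twist": 0.0, "grip": 0.0},
  {"slide": [-0.05, -0.7, 0], "twist": 0.0, "grip": 0.0},
  {"slide": [-0.05, -0.7, 0], "twist": 0.0, "grip": 0.0},
  {"slide": [-0.05, -0.7, 0], "twist": 0.0, "grip": 0.0},
  {"slide": [-0.05, -0.7, 0], "twist": 0.0, "grip": 0.0},
  {"slide": [0, 0, 0], "twist": 0.0, "grip": 0.0},
])

```text
time: 9.58
tcp_pos: [0.5849, 0.0647, 0.1908]
ee_rot: [0.999, -0.036, 0.0, 0.0]
contact_force: [0.2, -0.6, -1.6]
finger_gap: 0.169
gripper_force: 30.0
```

apply_moves([
  {"slide": [-0.05, -0.8, 0], "twist": 0.0, "grip": 0.0},
  {"slide": [-0.05, -0.8, 0], "twist": 0.0, "grip": 0.0},
  {"slide": [-0.05, -0.8, 0], "twist": 0.0, "grip": 0.0},
  {"slide": [-0.05, -0.8, 0], "twist": 0.0, "grip": 0.0},
  {"slide": [-0.05, -0.8, 0], "twist": 0.0, "grip": 0.0},
  {"slide": [-0.05, -0.8, 0], "twist": 0.0, "grip": 0.0},
  {"slide": [-0.05, -0.8, 0], "twist": 0.0, "grip": 0.0},
  {"slide": [-0.05, -0.8, 0], "twist": 0.0, "grip": 0.0},
  {"slide": [-0.05, -0.8, 0], "twist": 0.0, "grip": 0.0},
  {"slide": [-0.05, -0.8, 0], "twist": 0.0, "grip": 0.0},
  {"slide": [-0.05, -0.8, 0], "twist": 0.0, "grip": 0.0},
  {"slide": [-0.05, -0.75, 0], "twist": 0.0, "grip": 0.0},
  {"slide": [0, 0, 0], "twist": 0.0, "grip": 0.0},
  {"slide": [0, 0, 0], "twist": 0.0, "grip": 0.0},
])

```text
time: 10.75
tcp_pos: [0.5728, -0.1239, 0.1906]
ee_rot: [0.999, -0.036, -0.0, -0.0]
contact_force: [-1.0, -0.3, -1.6]
finger_gap: 0.171
gripper_force: 30.0
```

apply_moves([
  {"slide": [0, 0, -0.05], "twist": 0.0, "grip": 0.0},
  {"slide": [0, 0, 0], "twist": 0.0, "grip": 0.0},
  {"slide": [0, 0, 0], "twist": 0.0, "grip": 0.0},
])

```text
time: 11.0
tcp_pos: [0.5732, -0.1228, 0.1899]
ee_rot: [0.999, -0.035, 0.0, 0.0]
contact_force: [0.8, -2.5, -1.5]
finger_gap: 0.174
gripper_force: 30.0
```

apply_moves([
  {"slide": [0, -0.15, 0], "twist": 0.0, "grip": 0.0},
  {"slide": [0, 0, -0.05], "twist": 0.0, "grip": 0.0},
  {"slide": [0, 0, 0], "twist": 0.0, "grip": 0.0},
  {"slide": [0, 0, 0], "twist": 0.0, "grip": 0.0},
])

```text
time: 11.33
tcp_pos: [0.5734, -0.1262, 0.1892]
ee_rot: [0.999, -0.035, 0.001, 0.0]
contact_force: [3.1, 0.8, 4.4]
finger_gap: 0.169
gripper_force: 30.0
```

apply_moves([
  {"slide": [0.05, 0, 0.02], "twist": 0.0, "grip": 0.0},
  {"slide": [0, 0, 0], "twist": 0.0, "grip": 0.2},
  {"slide": [0, 0, 0], "twist": 0.0, "grip": 0.25},
  {"slide": [0, 0, 0], "twist": 0.0, "grip": 0.35},
  {"slide": [0, 0, 0], "twist": 0.0, "grip": 0.45},
  {"slide": [0, 0, 0], "twist": 0.0, "grip": 0.45},
  {"slide": [0, 0, 0.5], "twist": 0.0, "grip": 0.45},
  {"slide": [0, 0, 1], "twist": 0.0, "grip": 0.45},
  {"slide": [0, 0, 1], "twist": 0.0, "grip": 0.45},
  {"slide": [0, 0, 1], "twist": 0.0, "grip": 0.45},
  {"slide": [0, 0, 0], "twist": 0.0, "grip": 0.45},
])

```text
time: 12.25
tcp_pos: [0.5748, -0.1265, 0.2642]
ee_rot: [0.999, -0.035, 0.003, 0.001]
contact_force: [0.8, 0.1, 0.4]
finger_gap: 0.453
gripper_force: 0.0
```

apply_moves([
  {"slide": [-0.9, 0.6, 0], "twist": 0.0, "grip": 0.45},
  {"slide": [-0.9, 0.6, 0], "twist": 0.0, "grip": 0.45},
  {"slide": [-0.9, 0.6, 0], "twist": 0.0, "grip": 0.45},
  {"slide": [-0.9, 0.6, 0], "twist": 0.0, "grip": 0.45},
  {"slide": [-0.9, 0.6, 0], "twist": 0.0, "grip": 0.45},
  {"slide": [-0.9, 0.6, 0], "twist": 0.0, "grip": 0.45},
  {"slide": [-0.9, 0.6, 0], "twist": 0.0, "grip": 0.45},
  {"slide": [-0.9, 0.6, 0], "twist": 0.0, "grip": 0.45},
])

```text
time: 12.92
tcp_pos: [0.429, -0.0298, 0.2591]
ee_rot: [0.999, -0.035, 0.0, 0.0]
contact_force: [-0.3, 0.1, -0.6]
finger_gap: 0.452
gripper_force: 0.0
```

Run:
```python
from h import *
g=snap('top','top5');carriers(g);print(state()['tcp_pos'])
C=cloud(g);f=snap('side','side5')
cv2.imwrite('pics/s5.png',np.vstack([cv2.resize(g['img'][150:280,170:360,::-1],(600,300)),cv2.resize(f['img'][130:280,150:330,::-1],(600,300))]))
```

```text
emerald none
orange tab [0.3904 0.1394 0.1657] 49 hook [0.418  0.1249 0.1113] 131 yaw -0.483 rect [16.5 64.4] 62.3
violet none
[ 0.42705599 -0.02840727  0.25969026]
```

View pics/s5.png

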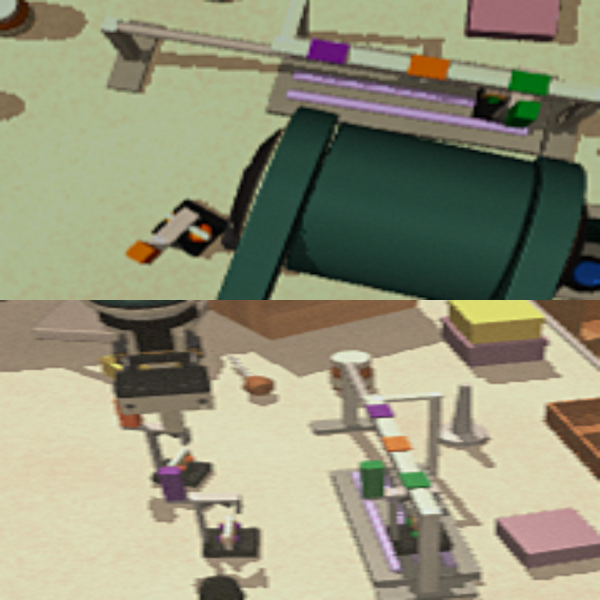

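Emerald hangs beside the green tile at (375,480) in the lower half; orange stands undisturbed at (170,235) in the upper half.

apply_moves([
  {"slide": [-0.22, 0.94, 0], "twist": -0.55, "grip": 0.5},
  {"slide": [-0.22, 0.94, 0], "twist": -0.6, "grip": 0.5},
  {"slide": [-0.22, 0.94, 0], "twist": -0.6, "grip": 0.5},
  {"slide": [-0.22, 0.94, 0], "twist": -0.6, "grip": 0.5},
  {"slide": [-0.22, 0.94, 0], "twist": -0.6, "grip": 0.5},
  {"slide": [-0.22, 0.94, 0], "twist": -0.6, "grip": 0.5},
  {"slide": [-0.22, 0.94, 0], "twist": -0.6, "grip": 0.5},
  {"slide": [-0.22, 0.94, 0], "twist": -0.5, "grip": 0.5},
  {"slide": [-0.22, 0.94, 0], "twist": -0.5, "grip": 0.5},
  {"slide": [0, 0, -1], "twist": 0.0, "grip": 0.5},
  {"slide": [0, 0, 0], "twist": 0.0, "grip": 0.5},
  {"slide": [0, 0, 0], "twist": 0.0, "grip": 0.5},
])

```text
time: 14.02
tcp_pos: [0.3904, 0.1387, 0.2386]
ee_rot: [0.971, -0.238, -0.001, 0.0]
contact_force: [0.1, -0.5, 0.6]
finger_gap: 0.501
gripper_force: 0.0
```

apply_moves([
  {"slide": [0, 0, -1], "twist": 0.0, "grip": 0.5},
  {"slide": [0, 0, -1], "twist": 0.0, "grip": 0.5},
  {"slide": [0, 0, -1], "twist": 0.0, "grip": 0.5},
  {"slide": [0, 0, -1], "twist": 0.0, "grip": 0.5},
  {"slide": [0, 0, -0.77], "twist": 0.0, "grip": 0.5},
  {"slide": [0, 0, 0], "twist": 0.0, "grip": 0.5},
  {"slide": [0, 0, 0], "twist": 0.0, "grip": 0.0},
  {"slide": [0, 0, 0], "twist": 0.0, "grip": 0.0},
  {"slide": [0, 0, 0], "twist": 0.0, "grip": 0.0},
  {"slide": [0, 0, 0], "twist": 0.0, "grip": 0.0},
  {"slide": [0, 0, 0], "twist": 0.0, "grip": 0.0},
  {"slide": [0, 0, 0], "twist": 0.0, "grip": 0.0},
])

```text
time: 15.02
tcp_pos: [0.3905, 0.1391, 0.1442]
ee_rot: [0.971, -0.239, 0.0, -0.0]
contact_force: [-1.2, 0.7, 2.8]
finger_gap: 0.169
gripper_force: 30.0
```

apply_moves([
  {"slide": [0, 0, 0.5], "twist": 0.0, "grip": 0.0},
  {"slide": [0, 0, 1], "twist": 0.0, "grip": 0.0},
  {"slide": [0, 0, 1], "twist": 0.0, "grip": 0.0},
  {"slide": [0, 0, 1], "twist": 0.0, "grip": 0.0},
  {"slide": [0.5, 0, 0.4], "twist": 0.0, "grip": 0.0},
  {"slide": [1, 0, 0], "twist": 0.6, "grip": 0.0},
  {"slide": [1, 0, 0], "twist": 0.6, "grip": 0.0},
  {"slide": [1, 0, 0], "twist": 0.7, "grip": 0.0},
  {"slide": [1, 0, 0], "twist": 0.7, "grip": 0.0},
  {"slide": [1, 0, 0], "twist": 0.7, "grip": 0.0},
  {"slide": [0.8, 0, 0], "twist": 0.7, "grip": 0.0},
  {"slide": [0.5, 0, 0], "twist": 0.6, "grip": 0.0},
  {"slide": [0.2, 0, 0], "twist": 0.5, "grip": 0.0},
  {"slide": [0, 0, 0], "twist": 0.0, "grip": 0.0},
  {"slide": [0, 0, 0], "twist": 0.0, "grip": 0.0},
])

```text
time: 16.27
tcp_pos: [0.5303, 0.1389, 0.2218]
ee_rot: [0.999, -0.038, -0.0, 0.0]
contact_force: [0.1, -1.0, -2.4]
finger_gap: 0.168
gripper_force: 30.0
```

apply_moves([
  {"slide": [0.5, -0.05, 0], "twist": 0.0, "grip": 0.0},
  {"slide": [0.5, -0.05, 0], "twist": 0.0, "grip": 0.0},
  {"slide": [0.5, -0.05, 0], "twist": 0.0, "grip": 0.0},
  {"slide": [0.5, -0.05, 0], "twist": 0.0, "grip": 0.0},
  {"slide": [0.5, -0.05, 0], "twist": 0.0, "grip": 0.0},
  {"slide": [0.5, 0, 0], "twist": 0.0, "grip": 0.0},
  {"slide": [0.05, 0, 0], "twist": 0.0, "grip": 0.0},
  {"slide": [0, 0, -0.5], "twist": 0.0, "grip": 0.0},
  {"slide": [0, 0, -0.5], "twist": 0.0, "grip": 0.0},
  {"slide": [0, 0, -0.48], "twist": 0.0, "grip": 0.0},
  {"slide": [0, 0, 0], "twist": 0.0, "grip": 0.0},
  {"slide": [0, 0, 0], "twist": 0.0, "grip": 0.0},
])

```text
time: 17.27
tcp_pos: [0.5908, 0.134, 0.191]
ee_rot: [0.999, -0.037, -0.001, 0.0]
contact_force: [0.1, -0.7, -1.5]
finger_gap: 0.171
gripper_force: 30.0
```

apply_moves([
  {"slide": [0, 0, 0.05], "twist": 0.0, "grip": 0.0},
  {"slide": [-0.05, -0.75, 0], "twist": 0.0, "grip": 0.0},
  {"slide": [-0.05, -0.75, 0], "twist": 0.0, "grip": 0.0},
  {"slide": [-0.05, -0.75, 0], "twist": 0.0, "grip": 0.0},
  {"slide": [-0.05, -0.75, 0], "twist": 0.0, "grip": 0.0},
  {"slide": [-0.05, -0.75, 0], "twist": 0.0, "grip": 0.0},
  {"slide": [-0.05, -0.75, 0], "twist": 0.0, "grip": 0.0},
  {"slide": [-0.05, -0.75, 0], "twist": 0.0, "grip": 0.0},
  {"slide": [-0.05, -0.75, 0], "twist": 0.0, "grip": 0.0},
  {"slide": [-0.05, -0.75, 0], "twist": 0.0, "grip": 0.0},
  {"slide": [-0.05, -0.75, 0], "twist": 0.0, "grip": 0.0},
  {"slide": [-0.05, -0.75, 0], "twist": 0.0, "grip": 0.0},
  {"slide": [-0.05, -0.75, 0], "twist": 0.0, "grip": 0.0},
  {"slide": [0, 0, 0], "twist": 0.0, "grip": 0.0},
  {"slide": [0, 0, 0], "twist": 0.0, "grip": 0.0},
])

```text
time: 18.52
tcp_pos: [0.5791, -0.0474, 0.1931]
ee_rot: [0.999, -0.038, 0.0, -0.0]
contact_force: [-0.5, -0.5, -1.3]
finger_gap: 0.171
gripper_force: 30.0
```

apply_moves([
  {"slide": [0, 0, -0.05], "twist": 0.0, "grip": 0.0},
  {"slide": [0, 0, -0.04], "twist": 0.0, "grip": 0.0},
  {"slide": [0, 0, 0], "twist": 0.0, "grip": 0.0},
  {"slide": [0, 0, 0], "twist": 0.0, "grip": 0.0},
])

```text
time: 18.85
tcp_pos: [0.5794, -0.0456, 0.1911]
ee_rot: [0.999, -0.037, -0.0, -0.0]
contact_force: [-0.8, 0.7, -1.9]
finger_gap: 0.169
gripper_force: 30.0
```

apply_moves([
  {"slide": [0, 0, -0.04], "twist": 0.0, "grip": 0.0},
  {"slide": [0, 0, 0], "twist": 0.0, "grip": 0.0},
  {"slide": [0, 0, 0], "twist": 0.0, "grip": 0.0},
])

```text
time: 19.1
tcp_pos: [0.5794, -0.0459, 0.1904]
ee_rot: [0.999, -0.037, -0.0, -0.0]
contact_force: [-0.3, 0.6, -1.4]
finger_gap: 0.169
gripper_force: 30.0
```

apply_moves([
  {"slide": [0, 0, -0.04], "twist": 0.0, "grip": 0.0},
  {"slide": [0, 0, 0], "twist": 0.0, "grip": 0.0},
  {"slide": [0, 0, 0], "twist": 0.0, "grip": 0.2},
  {"slide": [0, 0, 0], "twist": 0.0, "grip": 0.25},
  {"slide": [0, 0, 0], "twist": 0.0, "grip": 0.35},
  {"slide": [0, 0, 0], "twist": 0.0, "grip": 0.45},
  {"slide": [0, 0, 0], "twist": 0.0, "grip": 0.45},
  {"slide": [0, 0, 0.5], "twist": 0.0, "grip": 0.45},
  {"slide": [0, 0, 1], "twist": 0.0, "grip": 0.45},
  {"slide": [0, 0, 1], "twist": 0.0, "grip": 0.45},
  {"slide": [0, 0, 1], "twist": 0.0, "grip": 0.45},
  {"slide": [-0.5, 0.5, 0], "twist": 0.0, "grip": 0.45},
  {"slide": [-0.7, 0.7, 0], "twist": 0.0, "grip": 0.45},
  {"slide": [-0.9, 0.9, 0], "twist": 0.0, "grip": 0.45},
  {"slide": [-0.9, 0.9, 0], "twist": 0.0, "grip": 0.45},
  {"slide": [-0.9, 0.9, 0], "twist": 0.0, "grip": 0.45},
  {"slide": [-0.9, 0.9, 0], "twist": 0.0, "grip": 0.45},
  {"slide": [-0.9, 0.9, 0], "twist": 0.0, "grip": 0.45},
  {"slide": [-0.5, 0.9, 0], "twist": 0.0, "grip": 0.45},
  {"slide": [0, 0, 0], "twist": 0.0, "grip": 0.45},
])

```text
time: 20.77
tcp_pos: [0.4536, 0.0882, 0.2603]
ee_rot: [0.999, -0.036, 0.0, -0.0]
contact_force: [0.8, 0.3, 0.2]
finger_gap: 0.452
gripper_force: 0.0
```

Run:
```python
from h import *
g=snap('top','top6');carriers(g);print(state()['tcp_pos'])
f=snap('side','side6')
cv2.imwrite('pics/s6.png',np.vstack([cv2.resize(g['img'][150:280,170:360,::-1],(600,300)),cv2.resize(f['img'][130:280,150:330,::-1],(600,300))]))
```

```text
emerald none
orange none
violet tab [ 0.4111 -0.0429  0.1654] 46 hook [ 0.4438 -0.0511  0.1112] 116 yaw -0.247 rect [15.9 66.1] 77.0
[0.45447043 0.08711915 0.26018332]
```

View pics/s6.png

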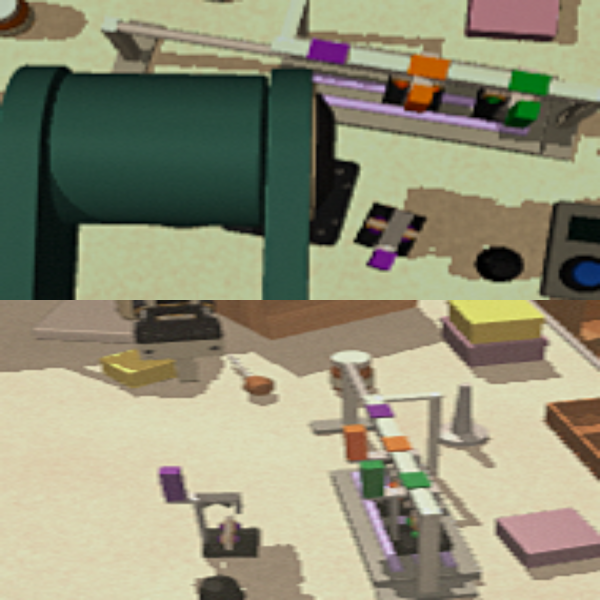

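Emerald and orange both hang at their tiles at (515,110) and (415,95). Violet stands untouched at (385,245).

apply_moves([
  {"slide": [-0.31, -0.93, 0], "twist": -0.3, "grip": 0.5},
  {"slide": [-0.31, -0.93, 0], "twist": -0.3, "grip": 0.5},
  {"slide": [-0.31, -0.93, 0], "twist": -0.3, "grip": 0.5},
  {"slide": [-0.31, -0.93, 0], "twist": -0.3, "grip": 0.5},
  {"slide": [-0.31, -0.93, 0], "twist": -0.3, "grip": 0.5},
  {"slide": [-0.31, -0.93, 0], "twist": -0.3, "grip": 0.5},
  {"slide": [-0.31, -0.93, 0], "twist": -0.2, "grip": 0.5},
  {"slide": [0, 0, -1], "twist": 0.0, "grip": 0.5},
  {"slide": [0, 0, 0], "twist": 0.0, "grip": 0.5},
  {"slide": [0, 0, 0], "twist": 0.0, "grip": 0.5},
])

```text
time: 21.7
tcp_pos: [0.4118, -0.0448, 0.2392]
ee_rot: [0.993, -0.117, -0.001, -0.0]
contact_force: [0.0, 0.9, 0.5]
finger_gap: 0.504
gripper_force: 0.0
```

apply_moves([
  {"slide": [-0.03, 0.08, -1], "twist": 0.0, "grip": 0.5},
  {"slide": [0, 0, -1], "twist": 0.0, "grip": 0.5},
  {"slide": [0, 0, -1], "twist": 0.0, "grip": 0.5},
  {"slide": [0, 0, -1], "twist": 0.0, "grip": 0.5},
  {"slide": [0, 0, -0.8], "twist": 0.0, "grip": 0.5},
  {"slide": [0, 0, 0], "twist": 0.0, "grip": 0.5},
  {"slide": [0, 0, 0], "twist": 0.0, "grip": 0.0},
  {"slide": [0, 0, 0], "twist": 0.0, "grip": 0.0},
  {"slide": [0, 0, 0], "twist": 0.0, "grip": 0.0},
  {"slide": [0, 0, 0], "twist": 0.0, "grip": 0.0},
  {"slide": [0, 0, 0], "twist": 0.0, "grip": 0.0},
  {"slide": [0, 0, 0], "twist": 0.0, "grip": 0.0},
])

```text
time: 22.7
tcp_pos: [0.4116, -0.0426, 0.1442]
ee_rot: [0.993, -0.117, 0.0, -0.0]
contact_force: [-0.8, 1.0, 2.5]
finger_gap: 0.17
gripper_force: 30.0
```

apply_moves([
  {"slide": [0, 0, 0.5], "twist": 0.0, "grip": 0.0},
  {"slide": [0, 0, 1], "twist": 0.0, "grip": 0.0},
  {"slide": [0, 0, 1], "twist": 0.0, "grip": 0.0},
  {"slide": [0, 0, 1], "twist": 0.0, "grip": 0.0},
  {"slide": [0, 0.5, 0.4], "twist": 0.0, "grip": 0.0},
  {"slide": [0, 1, 0], "twist": 0.4, "grip": 0.0},
  {"slide": [0, 1, 0], "twist": 0.4, "grip": 0.0},
  {"slide": [0.2, 1, 0], "twist": 0.4, "grip": 0.0},
  {"slide": [0.5, 1, 0], "twist": 0.4, "grip": 0.0},
  {"slide": [0.8, 1, 0], "twist": 0.4, "grip": 0.0},
  {"slide": [0.8, 1, 0], "twist": 0.0, "grip": 0.0},
  {"slide": [0.9, 1, 0], "twist": 0.0, "grip": 0.0},
  {"slide": [0.9, 0.9, 0], "twist": 0.0, "grip": 0.0},
  {"slide": [0.9, 0.5, 0], "twist": 0.0, "grip": 0.0},
  {"slide": [0.6, 0.2, 0], "twist": 0.0, "grip": 0.0},
  {"slide": [0.3, 0, 0], "twist": 0.0, "grip": 0.0},
  {"slide": [0, 0, 0], "twist": 0.0, "grip": 0.0},
  {"slide": [0, 0, 0], "twist": 0.0, "grip": 0.0},
])

```text
time: 24.2
tcp_pos: [0.5289, 0.1393, 0.2214]
ee_rot: [0.999, -0.037, -0.0, 0.0]
contact_force: [-0.0, 0.1, -1.7]
finger_gap: 0.171
gripper_force: 30.0
```

apply_moves([
  {"slide": [0.5, -0.05, 0], "twist": 0.0, "grip": 0.0},
  {"slide": [0.5, -0.05, 0], "twist": 0.0, "grip": 0.0},
  {"slide": [0.5, -0.05, 0], "twist": 0.0, "grip": 0.0},
  {"slide": [0.5, -0.05, 0], "twist": 0.0, "grip": 0.0},
  {"slide": [0.5, -0.05, 0], "twist": 0.0, "grip": 0.0},
  {"slide": [0.5, 0, 0], "twist": 0.0, "grip": 0.0},
  {"slide": [0.1, 0, 0], "twist": 0.0, "grip": 0.0},
  {"slide": [0, 0, -0.5], "twist": 0.0, "grip": 0.0},
  {"slide": [0, 0, -0.5], "twist": 0.0, "grip": 0.0},
  {"slide": [0, 0, -0.43], "twist": 0.0, "grip": 0.0},
  {"slide": [0, 0, 0], "twist": 0.0, "grip": 0.0},
  {"slide": [0, 0, 0], "twist": 0.0, "grip": 0.0},
])

```text
time: 25.2
tcp_pos: [0.5908, 0.1344, 0.1921]
ee_rot: [0.999, -0.037, -0.001, 0.0]
contact_force: [0.4, 0.1, -1.0]
finger_gap: 0.17
gripper_force: 30.0
```

apply_moves([
  {"slide": [-0.04, -0.5, 0], "twist": 0.0, "grip": 0.0},
  {"slide": [-0.05, -0.75, 0], "twist": 0.0, "grip": 0.0},
  {"slide": [-0.05, -0.75, 0], "twist": 0.0, "grip": 0.0},
  {"slide": [-0.05, -0.75, 0], "twist": 0.0, "grip": 0.0},
  {"slide": [-0.05, -0.75, 0], "twist": 0.0, "grip": 0.0},
  {"slide": [-0.05, -0.75, 0], "twist": 0.0, "grip": 0.0},
  {"slide": [0, -0.75, 0], "twist": 0.0, "grip": 0.0},
  {"slide": [0, 0, 0], "twist": 0.0, "grip": 0.0},
  {"slide": [0, 0, -0.05], "twist": 0.0, "grip": 0.0},
  {"slide": [0, 0, -0.05], "twist": 0.0, "grip": 0.0},
  {"slide": [0, 0, 0], "twist": 0.0, "grip": 0.0},
  {"slide": [0, 0, 0], "twist": 0.0, "grip": 0.0},
])

```text
time: 26.2
tcp_pos: [0.5855, 0.0342, 0.1915]
ee_rot: [0.999, -0.037, 0.0, 0.0]
contact_force: [-3.7, -4.5, 3.7]
finger_gap: 0.174
gripper_force: 30.0
```

apply_moves([
  {"slide": [-0.06, -0.03, 0.03], "twist": 0.0, "grip": 0.0},
  {"slide": [0, 0, 0], "twist": 0.0, "grip": 0.0},
  {"slide": [0, 0, -0.05], "twist": 0.0, "grip": 0.0},
  {"slide": [0, 0, 0], "twist": 0.0, "grip": 0.0},
])

```text
time: 26.53
tcp_pos: [0.5844, 0.034, 0.1905]
ee_rot: [0.999, -0.037, -0.0, -0.0]
contact_force: [-0.0, 1.2, -0.8]
finger_gap: 0.169
gripper_force: 30.0
```

apply_moves([
  {"slide": [0, 0, -0.02], "twist": 0.0, "grip": 0.0},
  {"slide": [0, 0, 0], "twist": 0.0, "grip": 0.2},
  {"slide": [0, 0, 0], "twist": 0.0, "grip": 0.25},
  {"slide": [0, 0, 0], "twist": 0.0, "grip": 0.35},
  {"slide": [0, 0, 0], "twist": 0.0, "grip": 0.45},
  {"slide": [0, 0, 0], "twist": 0.0, "grip": 0.45},
  {"slide": [0, 0, 0.5], "twist": 0.0, "grip": 0.45},
  {"slide": [0, 0, 1], "twist": 0.0, "grip": 0.45},
  {"slide": [0, 0, 1], "twist": 0.0, "grip": 0.45},
  {"slide": [0, 0, 1], "twist": 0.0, "grip": 0.45},
  {"slide": [-1, 0, 0], "twist": 0.0, "grip": 0.0},
  {"slide": [-1, -0.5, 0], "twist": 0.0, "grip": 0.0},
  {"slide": [-1, -1, 0], "twist": 0.0, "grip": 0.0},
  {"slide": [-1, -1, 0], "twist": 0.0, "grip": 0.0},
  {"slide": [-1, -1, 0], "twist": 0.0, "grip": 0.0},
  {"slide": [-1, -1, 0], "twist": 0.0, "grip": 0.0},
  {"slide": [-1, -1, 0], "twist": 0.0, "grip": 0.0},
  {"slide": [-0.9, -1, 0], "twist": 0.0, "grip": 0.0},
  {"slide": [0, -1, 0], "twist": 0.0, "grip": 0.0},
  {"slide": [0, -1, 0], "twist": 0.0, "grip": 0.0},
])

```text
time: 28.2
tcp_pos: [0.4256, -0.1372, 0.2617]
ee_rot: [0.999, -0.037, 0.001, 0.0]
contact_force: [0.2, 0.1, 0.1]
finger_gap: 0.009
gripper_force: 0.0
```

apply_moves([
  {"slide": [0, -1, 0], "twist": 0.0, "grip": 0.0},
  {"slide": [0, -1, 0], "twist": 0.0, "grip": 0.0},
  {"slide": [0, -1, 0], "twist": 0.0, "grip": 0.0},
  {"slide": [0, -1, 0], "twist": 0.0, "grip": 0.0},
  {"slide": [0, -1, 0], "twist": 0.0, "grip": 0.0},
  {"slide": [0, -1, 0], "twist": 0.0, "grip": 0.0},
  {"slide": [0, -0.8, 0], "twist": 0.0, "grip": 0.0},
  {"slide": [0, 0, -1], "twist": 0.0, "grip": 0.0},
  {"slide": [0, 0, -1], "twist": 0.0, "grip": 0.0},
  {"slide": [0, 0, -1], "twist": 0.0, "grip": 0.0},
  {"slide": [0, 0, -1], "twist": 0.0, "grip": 0.0},
  {"slide": [0, 0, 0], "twist": 0.0, "grip": 0.0},
  {"slide": [0, 0, 0], "twist": 0.0, "grip": 0.0},
])

```text
time: 29.28
tcp_pos: [0.4263, -0.2722, 0.1807]
ee_rot: [0.999, -0.037, -0.0, -0.0]
contact_force: [0.1, -0.4, 0.5]
finger_gap: 0.004
gripper_force: 0.0
```

Run:
```python
from h import *
g=snap('top','top7');f=snap('side','side7');print(state()['tcp_pos'])
C=cloud(g);hsv=cv2.cvtColor(g['img'],cv2.COLOR_RGB2HSV)
for n,(lo,hi) in {'emerald':(60,85),'orange':(5,16),'violet':(130,150)}.items():
    m=(hsv[...,0]>=lo)&(hsv[...,0]<=hi)&(hsv[...,1]>130)&(C[...,0]>.3)&(C[...,0]<.64)
    for a,b in((.174,.186),(.205,.22),(.155,.17)):
        p=C[m&(C[...,2]>a)&(C[...,2]<b)]
        print(n,a,len(p),p.mean(0).round(4) if len(p) else '')
cv2.imwrite('pics/s7.png',np.vstack([cv2.resize(g['img'][150:280,170:360,::-1],(600,300)),cv2.resize(f['img'][130:280,150:330,::-1],(600,300))]))
```

```text
[ 0.42682066 -0.272549    0.18212664]
emerald 0.174 117 [ 0.5999 -0.1088  0.1787]
emerald 0.205 61 [ 0.5657 -0.1014  0.2117]
emerald 0.155 6 [ 0.5735 -0.1185  0.1648]
orange 0.174 284 [0.5926 0.3435 0.1797]
orange 0.205 60 [0.5785 0.0009 0.2116]
orange 0.155 211 [0.5764 0.5562 0.1625]
violet 0.174 105 [0.6151 0.0367 0.1792]
violet 0.205 53 [0.574  0.0556 0.2122]
violet 0.155 1 [0.3141 0.6135 0.1698]
```

View pics/s7.png

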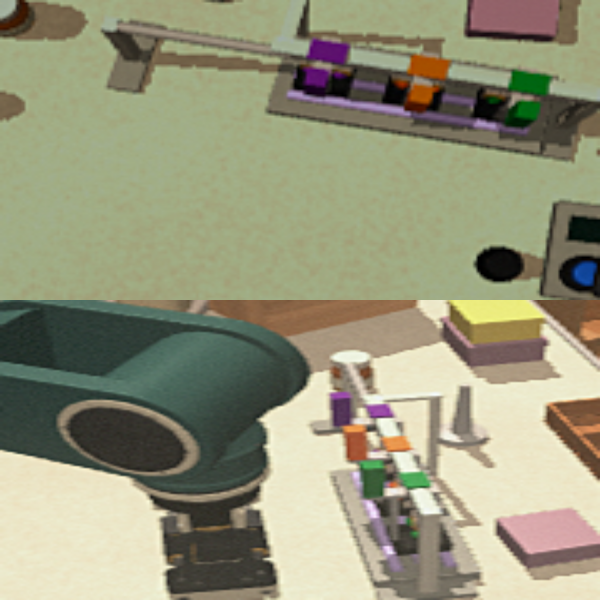

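All three carriers hang side by side beneath their tiles, at (316,80), (415,95) and (520,112) in the upper half. I'll check the offsets numerically with medians.

Run:
```python
from h import *
g=load('top7');C=cloud(g);hsv=cv2.cvtColor(g['img'],cv2.COLOR_RGB2HSV)
for n,(lo,hi) in {'emerald':(60,85),'orange':(5,16),'violet':(130,150)}.items():
    m=(hsv[...,0]>=lo)&(hsv[...,0]<=hi)&(hsv[...,1]>130)&(C[...,0]>.54)&(C[...,0]<.64)&(abs(C[...,1])<.18)
    for a,b in((.176,.186),(.207,.22)):
        p=C[m&(C[...,2]>a)&(C[...,2]<b)]; print(n,a,len(p),np.median(p,0).round(4))
```

```text
emerald 0.176 108 [ 0.6097 -0.1274  0.1786]
emerald 0.207 55 [ 0.5735 -0.1253  0.2122]
orange 0.176 106 [ 0.6148 -0.0492  0.1791]
orange 0.207 56 [ 0.5773 -0.046   0.212 ]
violet 0.176 99 [0.62   0.0313 0.1791]
violet 0.207 51 [0.5831 0.0345 0.2126]
```

apply_moves([
  {"slide": [0, -0.1, -1], "twist": 0.0, "grip": 0.0},
  {"slide": [0, 0, -1], "twist": 0.0, "grip": 0.0},
  {"slide": [0, 0, -1], "twist": 0.0, "grip": 0.0},
  {"slide": [0, 0, -1], "twist": 0.0, "grip": 0.0},
  {"slide": [0, 0, -1], "twist": 0.0, "grip": 0.0},
  {"slide": [0, 0, -0.8], "twist": 0.0, "grip": 0.0},
  {"slide": [0, 0, -0.4], "twist": 0.0, "grip": 0.0},
  {"slide": [0, 0, -0.15], "twist": 0.0, "grip": 0.0},
  {"slide": [0, 0, 0], "twist": 0.0, "grip": 0.0},
  {"slide": [0, 0, 0], "twist": 0.0, "grip": 0.0},
])

```text
time: 30.22
tcp_pos: [0.427, -0.2747, 0.0553]
ee_rot: [0.999, -0.037, 0.001, 0.0]
contact_force: [-2.7, 2.9, 4.4]
finger_gap: 0.003
gripper_force: 2.4
```

apply_moves([
  {"slide": [0, 0, -0.06], "twist": 0.0, "grip": 0.0},
  {"slide": [0, 0, 0], "twist": 0.0, "grip": 0.0},
  {"slide": [0, 0, 0.8], "twist": 0.0, "grip": 0.0},
  {"slide": [0, 0, 0.8], "twist": 0.0, "grip": 0.0},
  {"slide": [0, 0, 0], "twist": 0.0, "grip": 0.0},
  {"slide": [0, 0.8, 0], "twist": 0.0, "grip": 0.0},
  {"slide": [0, 0.9, 0], "twist": 0.0, "grip": 0.0},
  {"slide": [0, 0.82, 0], "twist": 0.0, "grip": 0.0},
  {"slide": [0, 0, 0], "twist": 0.0, "grip": 0.0},
  {"slide": [0, 0, 0], "twist": 0.0, "grip": 0.0},
])

```text
time: 31.05
tcp_pos: [0.4269, -0.2238, 0.0848]
ee_rot: [0.999, -0.036, 0.001, 0.0]
contact_force: [0.5, -0.4, 0.8]
finger_gap: 0.007
gripper_force: 0.0
```

apply_moves([
  {"slide": [0, 0, -0.7], "twist": 0.0, "grip": 0.0},
  {"slide": [0, 0, -0.5], "twist": 0.0, "grip": 0.0},
  {"slide": [0, 0, -0.3], "twist": 0.0, "grip": 0.0},
  {"slide": [0, 0, -0.1], "twist": 0.0, "grip": 0.0},
  {"slide": [0, 0, 0], "twist": 0.0, "grip": 0.0},
  {"slide": [0, 0, 0], "twist": 0.0, "grip": 0.0},
])

```text
time: 31.55
tcp_pos: [0.4269, -0.2247, 0.0547]
ee_rot: [0.999, -0.037, 0.0, 0.0]
contact_force: [-13.9, 7.3, 36.1]
finger_gap: 0.003
gripper_force: 18.1
```

apply_moves([
  {"slide": [0, 0, 0.8], "twist": 0.0, "grip": 0.0},
  {"slide": [0, 0, 0.8], "twist": 0.0, "grip": 0.0},
  {"slide": [0, 0, 0], "twist": 0.0, "grip": 0.0},
  {"slide": [0, -0.8, 0], "twist": 0.0, "grip": 0.0},
  {"slide": [0, -0.9, 0], "twist": 0.0, "grip": 0.0},
  {"slide": [0, -0.82, 0], "twist": 0.0, "grip": 0.0},
  {"slide": [0, 0, 0], "twist": 0.0, "grip": 0.0},
  {"slide": [0, 0, -0.7], "twist": 0.0, "grip": 0.0},
  {"slide": [0, 0, -0.5], "twist": 0.0, "grip": 0.0},
  {"slide": [0, 0, -0.3], "twist": 0.0, "grip": 0.0},
  {"slide": [0, 0, -0.08], "twist": 0.0, "grip": 0.0},
  {"slide": [0, 0, 0], "twist": 0.0, "grip": 0.0},
  {"slide": [0, 0, 0], "twist": 0.0, "grip": 0.0},
])

```text
time: 32.63
tcp_pos: [0.4264, -0.2743, 0.0547]
ee_rot: [0.999, -0.037, -0.0, 0.0]
contact_force: [-16.2, 8.4, 36.5]
finger_gap: 0.005
gripper_force: 18.3
```

Yellow has been pressed a second time. Now white, 50 mm further in x.

apply_moves([
  {"slide": [0, 0, 0.8], "twist": 0.0, "grip": 0.0},
  {"slide": [0, 0, 0.8], "twist": 0.0, "grip": 0.0},
  {"slide": [0, 0, 0], "twist": 0.0, "grip": 0.0},
  {"slide": [0.8, 0, 0], "twist": 0.0, "grip": 0.0},
  {"slide": [0.9, 0, 0], "twist": 0.0, "grip": 0.0},
  {"slide": [0.82, 0.04, 0], "twist": 0.0, "grip": 0.0},
  {"slide": [0, 0, 0], "twist": 0.0, "grip": 0.0},
  {"slide": [0, 0, -0.7], "twist": 0.0, "grip": 0.0},
  {"slide": [0, 0, -0.5], "twist": 0.0, "grip": 0.0},
  {"slide": [0, 0, -0.3], "twist": 0.0, "grip": 0.0},
  {"slide": [0, 0, -0.07], "twist": 0.0, "grip": 0.0},
  {"slide": [0, 0, 0], "twist": 0.0, "grip": 0.0},
  {"slide": [0, 0, 0], "twist": 0.0, "grip": 0.0},
])

```text
time: 33.72
tcp_pos: [0.4762, -0.2732, 0.0547]
ee_rot: [0.999, -0.037, -0.0, -0.0]
contact_force: [-13.3, 12.7, 36.0]
finger_gap: 0.003
gripper_force: 18.0
```

apply_moves([
  {"slide": [0, 0, 0.8], "twist": 0.0, "grip": 0.0},
  {"slide": [0, 0, 0.8], "twist": 0.0, "grip": 0.0},
  {"slide": [0, 0, 0], "twist": 0.0, "grip": 0.0},
  {"slide": [0, -0.8, 0], "twist": 0.0, "grip": 0.0},
  {"slide": [0, -0.9, 0], "twist": 0.0, "grip": 0.0},
  {"slide": [0, -0.82, 0], "twist": 0.0, "grip": 0.0},
  {"slide": [0, 0, 0], "twist": 0.0, "grip": 0.0},
])

```text
time: 34.3
tcp_pos: [0.476, -0.3265, 0.0835]
ee_rot: [0.999, -0.038, -0.001, -0.0]
contact_force: [-0.4, -0.7, -0.6]
finger_gap: 0.009
gripper_force: 0.0
```

```bash
cat > chk.py <<'E'
from h import *
g=grab_frame('top');C=cloud(g);hsv=cv2.cvtColor(g['img'],cv2.COLOR_RGB2HSV);print(state()['tcp_pos'])
for n,(lo,hi) in {'emerald':(60,85),'orange':(5,16),'violet':(130,150)}.items():
    m=(hsv[...,0]>=lo)&(hsv[...,0]<=hi)&(hsv[...,1]>130)&(C[...,0]>.54)&(C[...,0]<.64)&(abs(C[...,1])<.18)
    p=C[m&(C[...,2]>.207)&(C[...,2]<.22)]; print(n,len(p),np.median(p,0).round(4))
E
python3 chk.py
```

```text
[ 0.47598514 -0.32528253  0.08356897]
emerald 55 [ 0.5738 -0.1255  0.2128]
orange 57 [ 0.5773 -0.0458  0.2119]
violet 51 [0.5834 0.0343 0.2126]
```

Every carrier is unmoved, so I'll press green and then retreat upward.

apply_moves([
  {"slide": [0, 0.05, -0.7], "twist": 0.0, "grip": 0.0},
  {"slide": [0, 0, -0.5], "twist": 0.0, "grip": 0.0},
  {"slide": [0, 0, -0.3], "twist": 0.0, "grip": 0.0},
  {"slide": [0, 0, -0.06], "twist": 0.0, "grip": 0.0},
  {"slide": [0, 0, 0], "twist": 0.0, "grip": 0.0},
  {"slide": [0, 0, 0], "twist": 0.0, "grip": 0.0},
])

```text
time: 34.85
tcp_pos: [0.4766, -0.3224, 0.0549]
ee_rot: [0.999, -0.037, -0.0, 0.0]
contact_force: [-12.3, 5.7, 26.0]
finger_gap: 0.003
gripper_force: 13.2
```

apply_moves([
  {"slide": [0, 0, 0.8], "twist": 0.0, "grip": 0.0},
  {"slide": [0, 0, 1], "twist": 0.0, "grip": 0.0},
  {"slide": [0, 0, 1], "twist": 0.0, "grip": 0.0},
  {"slide": [0, 0, 1], "twist": 0.0, "grip": 0.0},
  {"slide": [0, 0, 1], "twist": 0.0, "grip": 0.0},
  {"slide": [0, 0, 0], "twist": 0.0, "grip": 0.0},
  {"slide": [0, 0, 0], "twist": 0.0, "grip": 0.0},
  {"slide": [0, 0, 0], "twist": 0.0, "grip": 0.0},
])

```text
time: 35.52
tcp_pos: [0.4765, -0.3223, 0.1483]
ee_rot: [0.999, -0.037, -0.001, -0.0]
contact_force: [-0.4, 0.8, -0.8]
finger_gap: 0.006
gripper_force: 0.0
```

```bash
python3 chk.py
```

```text
[ 0.47641552 -0.32229099  0.14803894]
emerald 57 [ 0.5735 -0.1253  0.212 ]
orange 53 [ 0.5774 -0.0457  0.2127]
violet 53 [0.5832 0.0343 0.2114]
```

```bash
python3 -c "
from plant import *
print(finish_job())"
```

```text
the job is handed in; nothing more can be done
None
```

I handed the job in at about 36 s: all three carriers were hanging at their own tiles, and every key was pressed in the set order without touching red; the hand-in gave no verdict.

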